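# Set an adjustable wrench snug on a specimen clamp's nut and turn it to the mark

## Task

The adjustable wrench already lies round the brass nut of the specimen clamp, but its jaw is set too wide: with a light fingertip, roll its worm until the jaw is closed snugly on the nut, before the nut is turned at all. Then swing the wrench by its handle to turn the nut clockwise until the nut's red mark points along the green line on the plate, without going past it, and let go, leaving the wrench flat and snug on the nut. Leave the two loose specimens and the white crucible where they are.

Things in the scene. Friction and masses are not known exactly. Their poses are not given: they have to be found in the camera images.
- nut_top (a point): Centre of the top of the brass hex nut (30 mm across flats, 17 mm tall), on its turning axis, 101 mm above the bench. The nut sits on the round steel pressure plate (200 mm across, top 84 mm above the bench, fixed) of the specimen clamp; the dark stud's end in its middle is level with its top. z up; x along the wrench handle as first laid, within about 0.1 rad. The nut is stiff: 0.3 N m to turn.
- nut_mark (a point): Red mark on the nut's top, 15 mm from its axis; turns with the nut. At first it points away from the wrench's handle.
- nut (a joint): Angle of the nut (rad), growing clockwise seen from above; near 0 at the start (within 0.06) and 0.785 when the red mark points along the green line painted on the plate, an eighth of a turn clockwise from the start.
- jaw (a joint): How much wider than the nut's 30 mm the jaws are open (m): 0.004 to 0.007 at the start, 0 when snug (to -0.0005 squeezed hard). Self-locking, driven by the worm: 1.0 mm per radian. The worm's top dragged towards the nut closes it, towards the handle's end opens it; a finger drives it only while its end lies on the worm's top, so lift, go back, stroke again. If not snug it slips round the nut.
- worm: Wrench's worm: dark knurled roller with brass threads, 21 mm diameter, 20 mm long (along its level y axis), behind the jaws; origin at its centre, axes turn with it. Rolls under a finger pressing 6 to 11 N (rim drag 4 N, friction about 1; slips under 5 N); over 20 N spoils it. Worm and moving jaw are sprung: about 3 N before they sink, then 5 N per mm, 4.5 mm at most.
- worm_top (a point): Top of the unpressed worm, mid-length: 110 mm above the bench, 11 mm above the wrench head's flat top, 9 mm above the nut's top (a fingertip passing level clears the nut). Fixed in the wrench: does not turn or sink with the worm. x points along the wrench from jaws to handle end, y to its fixed jaw, z up. Seated, it lies 42 mm behind the nut's axis and 10 mm towards the moving jaw.
- handle_grip (a point): Centre of the wrench handle where it is best gripped, 165 mm from the nut's axis; handle bar 22 mm wide, 10 mm thick, centre 92 mm above the bench, running from 70 to 250 mm from the nut's axis, free below beyond the plate's edge at 100 mm. Same axes as worm_top. The wrench is steel, about 0.6 kg, loose, lying on the plate.
- specimen_a: Bystander: loose bonded test block, black with a brick-red middle layer, 50 mm square, 54 mm tall, 0.28 kg; origin at the centre of its underside.
- specimen_b: Bystander: loose bonded test block, black with a brick-red middle layer, 50 mm square, 54 mm tall, 0.28 kg; origin at the centre of its underside.
- crucible: Bystander: loose white ceramic cup, 64 mm across the rim, 45 mm tall, 0.12 kg; origin at the centre of its underside.
Things that resemble listed ones, but are neither listed nor needed, are in the scene too. Of the things that look like the part that bears nut_top, the middle-sized one is meant.

How it is judged (in metres and radians):
On the way, in this order (a step that is already met when the one before it is completed fails the run):
1. the jaw is closed snugly on the nut (less than 1.2 mm of play) with the nut not yet turned (value of joint jaw below 0.0012 m and distance of nut_mark from where it was at the start of the episode below 0.003 m), for 0.3 s.
2. the nut is turned to the mark (value of joint nut above 0.645 rad), for 0.2 s.
At the end, for the whole second after the job is handed in: The nut's red mark points along the green line within 8 degrees (joint nut 0.645 to 0.925 rad), the wrench lies flat (within 0.1 rad) and at rest round the nut (worm within 52 mm of the nut's axis), its jaw still snug (less than 1.5 mm wider than the nut), and it is let go (value of joint nut between 0.645 and 0.925 rad and value of joint jaw below 0.0015 m and horizontal distance between worm_top and nut_top below 0.052 m and angle between worm_top's own z axis and vertical below 0.1 rad and linear speed of worm below 0.02 m/s and contact force between the fingers and worm below 0.1 N); the robot touches nothing.
It fails at once if the nut is turned while the jaw is not snug (distance of nut_mark from where it was at the start of the episode above 0.003 m and value of joint jaw above 0.0018 m).
It fails at once if the worm is pressed with more than 20 N (contact force between the fingers and worm above 20 N).
It fails at once if the nut is turned past the green line (value of joint nut above 0.925 rad).
It fails at once if a specimen or the crucible is shifted or tipped (distance of any of specimen_a, specimen_b, crucible from where it was at the start of the episode above 0.025 m or angle between any of specimen_a, specimen_b, crucible's own z axis and vertical above 0.4 rad).
It also fails if it takes over 72 s, if anything falls off the work surface, if the arm or the gripper's body presses on something with over 40 N, if the wrist force passes 120 N, or if a joint passes its speed limit or range.

## Robot

A 7-joint arm with a two-finger parallel gripper is mounted at the origin on the work surface. World frame = base frame: x ahead of the robot, y to its left, z up, the work surface at z = 0. Lengths are in mm, angles in degrees, forces in N, time in s.
With the tool pointing down it reaches from about 400 to 900 mm from the base axis. Payload 5.6 kg.
Tool frame: the origin (TCP) lies between the finger pads; the fingertips stand robot.tip_reach ahead of it and the grasp point (between the pads) lies 3 mm ahead of it (robot.tip_reach is the distance from the TCP to the fingertips, in mm); z points along the fingers, y is the direction in which the jaws open and shut (so a half turn about z gives the same grasp; the last joint's range is limited). The gripper opens to 92 mm and grips with 3 to 60 N. Pads are 20 mm wide; open, the fingers measure 128 mm over their backs; the gripper's body (75 mm by 189 mm) begins 69 mm behind the grasp point.
Start: joints at [60.791, 26.786, -0.665, 91.828, 0.344, 61.387, -3.226], TCP at [292.483, -580.484, 236.592] pointing down, gripper open.
Joint ranges: [-144.91, 144.91], [-17.63, 115.5], [-89.93, 88.59], [15.96, 139.68], [-74.01, 254.01], [8.47, 105.57], [-167.45, 167.45]. Speed limits (degrees/s): [147.25, 147.25, 180, 180, 180, 180, 180].

## Interface

Orientations are given as a 3x3 rotation matrix whose columns are the frame's x, y, z axes.
In Python, from bench import robot, eyes, hand_in, trace, tip_of gives the robot as it stands.
- The arm moves only by the tool servo_tool, never from a script. Its argument "motion" is a list of rows, each a list of 7 numbers: the closure, from 0 (fully open) to 1 (shut), then the shift along the world's x, y, z in units of 0.15 m (1.0 is 0.15 m), then the turn, a rotation vector about the world's x, y, z in units of 45 degrees (1.0 is 45 degrees). A call has 1 to 10 rows; each row shifts and turns the commanded pose from where the row before left it; what a row does not reach is not made up. A row lasts 1/12 s, in which the tool goes at most 41.7 mm and 7.16 degrees, less where a joint would pass 70% of its speed; a pose out of reach is approached as far as the arm can. A call with a number of a shift or a turn outside -1 to 1 is refused whole. A call with a gripper value outside its range is refused whole. The fingers move at their own pace and stop on an object; the grip force is fixed at half the most. Time passes only in rows, so rows that do not move let the fingers close. It gives the time, the measured TCP pose, the force and the opening at its end, in the units of the state.
- robot.sense(): the state, without advancing time (a new reading comes with each control period).
- eyes.snapshot(name): name is "scene" or "top" or "wrist"; returns a dict with "color" (480x640x3 uint8, red, green, blue), "K" (3x3 intrinsics, pixels), "R" (3x3) and "t" (3): a world point X has camera coordinates R X + t. Camera axes: x right, y down, z forward; pixel columns grow to the right and rows downward; lengths in mm; the calibration is good to about 2 mm. A picture is of the moment at which its call begins. There is no depth.
- hand_in(): hands the job in, once; it reports no verdict.
Trained networks look in the newest picture that a camera, given by its name, has taken for a name from the list of things; names that differ only in an ending like _2 or _b are one class to them, and where a whole thing is asked for, a point or a joint stands for the part that bears it (a point fixed in the world has none). Each returns a list of dicts, best first, with "score" (0 to 1); they miss things now and then, are a little off and sometimes report something else, mostly with a low value. They report only what shows in the picture. A call takes as long as a camera call. They do not tell look-alikes from the thing itself.
- trace(camera, query): "region" (480x640 bool, what is visible of it) and "centre" ([row, column] in pixels, amid what is visible of it).
- tip_of(camera, query): "centre" ([row, column] in pixels: a listed point, or the origin of a listed thing).
The state is a dict: "time_s": time; "joint_positions": joint angles; "dq": joint speeds; "joint_torque": joint torques, N m; "tool_pos": TCP position; "eef_rot": TCP orientation; "ft_force": force on the tool from outside, world axes, zero at the start; "torque": the same for the moment, N m; "finger_gap": opening from 0.0 (shut) to 1.0 (fully open).
Only numpy, scipy, OpenCV 4.12 (cv2) and the standard library are available. Lean on these libraries where they do the work, as an engineer would, in place of code of your own. Each camera call takes 0.05 s, during which the arm holds its last target. There are 200 camera calls.

## Working session

There is one attempt and no reset: what is moved stays moved. The work goes in short steps, Python scripts to look and compute and a tool call to move; the robot and the scene stay as the last step left them, time stands still between calls to the robot, and variables do not carry over. Pictures are saved under pics/ and viewed, about 8 in all and at most 12, crops included, and the job is handed in when it is done.

Besides the shell and the picture viewer there is one more tool, called after "Request:" by a JSON object that holds its "api" and its "payload". servo_tool: Moves the arm, as the interface text tells. Shifts and turns lie within -1 to 1; 1 stands for 0.15 m of shift or 45 degrees of turn. Its arguments: {"type":"object","properties":{"motion":{"type":"array"}},"required":["motion"]}

```bash
mkdir -p pics; cat > h.py <<'E'
import numpy as np, cv2
from bench import robot, eyes, hand_in, trace, tip_of
def ray(c,px,z):  # px [row,col] -> world point at height z
    R,t,K=map(np.array,(c["R"],c["t"],c["K"]))
    d=R.T@np.linalg.inv(K)@np.array([px[1],px[0],1.]); o=-R.T@t
    return o+d*(z-o[2])/d[2]
def save(c,n,crop=None,s=1):
    im=c["color"][:,:,::-1]
    if crop: im=im[crop[0]:crop[1],crop[2]:crop[3]]
    cv2.imwrite("pics/"+n,cv2.resize(im,None,fx=s,fy=s,interpolation=cv2.INTER_CUBIC))
E
python3 - <<'E'
from h import *
print(robot.tip_reach, robot.sense())
Z={"nut_top":101,"nut_mark":101,"worm_top":110,"handle_grip":97,"worm":99,"specimen_a":0,"crucible":0}
ims=[]
for cam in("scene","top"):
    c=eyes.snapshot(cam); ims.append(c["color"])
    for q,z in Z.items():
        for d in tip_of(cam,q)[:4]: print(cam,q,round(d["score"],2),np.round(d["centre"]),ray(c,d["centre"],z).round())
cv2.imwrite("pics/a.png",cv2.resize(np.vstack(ims)[:,:,::-1],(400,600)) )
save(dict(color=ims[0]),"s.png");save(dict(color=ims[1]),"t.png")
E
```

```text
22.0 {'time_s': 0.0, 'joint_positions': array([60.79122573, 26.83728587, -0.66275151, 91.87959921,  0.34546377,
       61.38661931, -3.22540659]), 'dq': array([-0.06598476,  0.0969961 , -0.01998902, -0.03167788,  0.04384084,
       -0.03017099, -0.04521373]), 'joint_torque': array([-1.19141005e-04, -5.20580614e+01, -1.24985815e-02, -2.43747085e+01,
       -5.65782061e-02,  1.72383548e-02,  1.49567518e-04]), 'tool_pos': array([ 292.18598772, -580.02656753,  235.63529836]), 'eef_rot': array([[ 8.93051771e-01,  4.49952938e-01, -9.42272369e-04],
       [ 4.49953894e-01, -8.93050523e-01,  1.50223786e-03],
       [-1.65560496e-04, -1.76555530e-03, -9.99998428e-01]]), 'ft_force': array([ 0.16791989, -0.45702427,  0.33454717]), 'torque': array([-0.04397707, -0.04704097,  0.03671779]), 'finger_gap': 1.0016262524476125}
scene nut_top 0.78 [154. 315.] [187. 296. 101.]
scene nut_top 0.73 [238. 379.] [594.  72. 101.]
scene nut_mark 0.63 [322. 143.] [ 482. -370.  101.]
scene nut_mark 0.6 [235. 231.] [ 367. -117.  101.]
scene nut_mark 0.46 [148. 321.] [166. 339. 101.]
scene nut_mark 0.39 [234. 381.
[... 324 characters left out ...]
t_top 0.68 [309. 372.] [320. -99. 101.]
top nut_top 0.58 [202. 293.] [584.  85. 101.]
top nut_top 0.58 [344. 225.] [246. 250. 101.]
top nut_top 0.35 [163. 352.] [677. -60. 101.]
top nut_mark 0.78 [346. 217.] [240. 268. 101.]
top nut_mark 0.59 [206. 292.] [574.  88. 101.]
top nut_mark 0.38 [308. 368.] [324. -90. 101.]
top worm_top 0.93 [193. 311.] [602.  41. 110.]
top worm_top 0.52 [166. 347.] [669. -49. 110.]
top handle_grip 0.57 [163. 351.] [677. -59.  97.]
top worm 0.41 [193. 317.] [606.  25.  99.]
top specimen_a 0.76 [244. 191.] [497. 359.   0.]
top specimen_a 0.61 [186. 178.] [652. 393.   0.]
top crucible 0.78 [294. 457.] [ 353. -330.    0.]
top crucible 0.17 [196. 312.] [619.  38.   0.]
```

View pics/t.png

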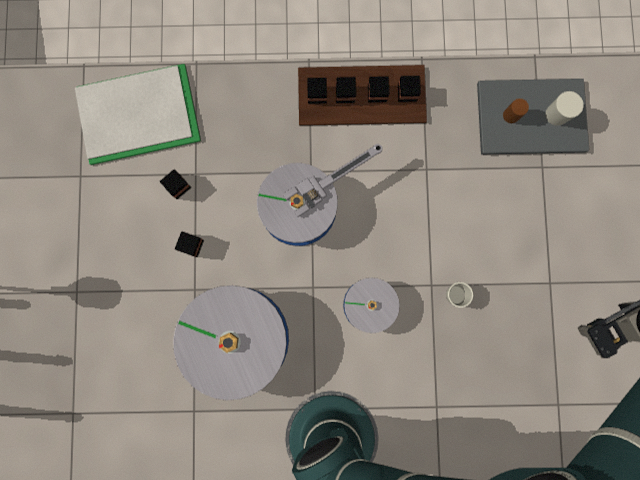

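View pics/s.png

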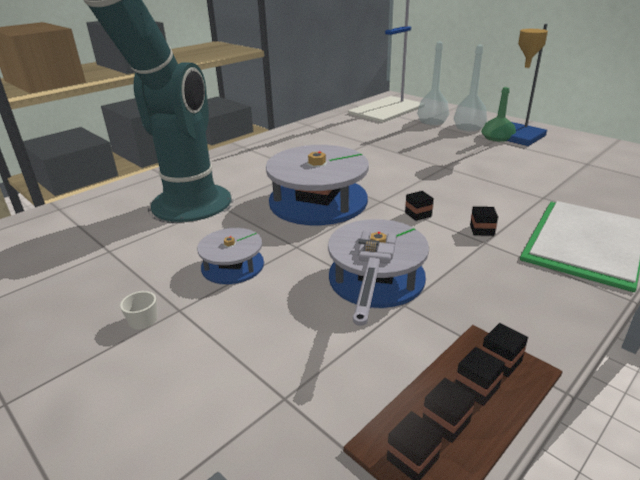

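Three plate-and-nut sets show in the top view: small (372,309), large (228,343) and middle (297,202). The middle one carries the wrench, with its handle running to (377,149), so it is the one meant. I'll go above the worm with the fingers shut and their y axis already along the handle.

Request:
{"api": "servo_tool", "payload": {"motion": [[1,0.1,0.2,0,0,0,0.1],[1,0.1,0.2,0,0,0,0.05],[1,0.1,0.2,0,0,0,0],[1,0.1,0.2,0,0,0,0],[1,0.1,0.2,0,0,0,0],[1,0.1,0.2,0,0,0,0],[1,0.1,0.2,0,0,0,0],[1,0.1,0.2,0,0,0,0],[1,0.1,0.2,0,0,0,0],[1,0.1,0.2,0,0,0,0]]}}

```text
time_s: 1.63
tool_pos: [443.0, -279.0, 236.9]
eef_rot: [[0.834, 0.552, 0.0], [0.552, -0.834, -0.0], [0.0, 0.001, -1.0]]
ft_force: [-0.1, -0.6, -0.4]
finger_gap: 0.298
```

Request:
{"api": "servo_tool", "payload": {"motion": [[1,0.1,0.2,0,0,0,0],[1,0.1,0.2,0,0,0,0],[1,0.1,0.2,0,0,0,0],[1,0.1,0.2,0,0,0,0],[1,0.1,0.2,0,0,0,0],[1,0.1,0.2,0,0,0,0],[1,0.1,0.2,0,0,0,0],[1,0.1,0.1,0,0,0,0],[1,0.1,0.05,0,0,0,0],[1,0,0,0,0,0,0]]}}

```text
time_s: 2.47
tool_pos: [579.7, -44.9, 236.7]
eef_rot: [[0.832, 0.555, 0.002], [0.555, -0.832, 0.002], [0.002, -0.0, -1.0]]
ft_force: [0.9, 0.2, -0.2]
finger_gap: 0.006
```

```bash
python3 - <<'E'
from h import *
s=robot.sense(); print(s["tool_pos"],s["eef_rot"].round(3),s["joint_positions"],s["time_s"],s["ft_force"])
for cam in("wrist","top","scene"):
    c=eyes.snapshot(cam)
    if cam=="wrist": save(c,"w1.png")
    for q,z in {"nut_top":101,"nut_mark":101,"worm_top":110,"handle_grip":97}.items():
        for d in tip_of(cam,q)[:2]: print(cam,q,round(d["score"],2),np.round(d["centre"]),ray(c,d["centre"],z).round(1))
E
```

```text
[579.68524354 -44.92841092 236.69481665] [[ 0.832  0.555  0.002]
 [ 0.555 -0.832  0.002]
 [ 0.002 -0.    -1.   ]] [ 14.83612645  21.4783037  -17.25960203 100.90924679   7.21465237
  58.59032467 -61.32013457] 2.4667 [ 0.88364144  0.20294521 -0.15825423]
wrist nut_top 0.65 [138. 170.] [585.3  75.6 101. ]
wrist nut_mark 0.61 [136. 149.] [578.3  88.  101. ]
wrist worm_top 0.84 [149. 229.] [603.2  36.3 110. ]
wrist handle_grip 0.62 [137. 404.] [676. -60.  97.]
wrist handle_grip 0.23 [134. 149.] [578.7  89.9  97. ]
top nut_top 0.69 [200. 294.] [587.2  82.3 101. ]
top nut_top 0.68 [306. 377.] [ 327.3 -111.9  101. ]
top nut_mark 0.67 [348. 219.] [237.  264.6 101. ]
top nut_mark 0.55 [203. 291.] [580.2  90.2 101. ]
top worm_top 0.69 [192. 314.] [605.5  32.2 110. ]
scene nut_top 0.79 [240. 228.] [ 380.5 -134.7  101. ]
scene nut_top 0.75 [293. 366.] [687.8 -76.7 101. ]
scene nut_mark 0.68 [235. 380.] [588.9  82.3 101. ]
scene nut_mark 0.39 [233. 230.] [ 360.4 -116.2  101. ]
scene worm_top 0.89 [242. 371.] [600.6  39.1 110. ]
scene handle_grip 0.73 [292. 365.] [681.3 -72.1  97. ]
```

View pics/w1.png

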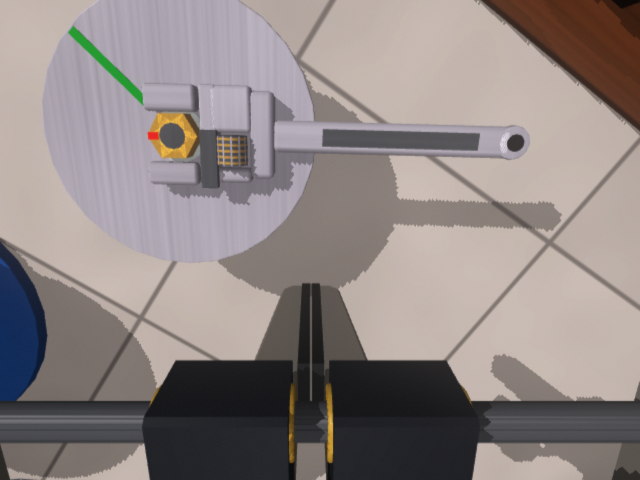

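The close view shows the nut at (172,136), its mark pointing left, the worm at (231,150) and the handle running right to (515,142). The closed tip is thin along tool y and 20 mm wide along x. I'll turn it 90° so the wide side runs along the stroke, and lower to just above the worm.

Request:
{"api": "servo_tool", "payload": {"motion": [[1,0.017,0.051,0,0,0,-0.155],[1,0.017,0.051,0,0,0,-0.155],[1,0.017,0.051,0,0,0,-0.155],[1,0.017,0.051,0,0,0,-0.155],[1,0.017,0.051,0,0,0,-0.155],[1,0.017,0.051,-0.06,0,0,-0.155],[1,0.017,0.051,-0.06,0,0,-0.155],[1,0.017,0.051,-0.06,0,0,-0.155],[1,0.017,0.051,-0.06,0,0,-0.155],[1,0.017,0.051,-0.06,0,0,-0.155]]}}

```text
time_s: 4.05
tool_pos: [603.1, 29.0, 191.2]
eef_rot: [[0.803, -0.596, 0.0], [-0.596, -0.803, 0.0], [0.0, -0.0, -1.0]]
ft_force: [0.1, -0.4, 0.2]
finger_gap: -0.001
```

Request:
{"api": "servo_tool", "payload": {"motion": [[1,0,0,-0.06,0,0,-0.155],[1,0,0,-0.06,0,0,-0.155],[1,0,0,-0.06,0,0,-0.145],[1,0,0,-0.06,0,0,0],[1,0,0,-0.06,0,0,0],[1,0,0,0,0,0,0],[1,0,0,0,0,0,0]]}}

```text
time_s: 4.63
tool_pos: [602.7, 28.5, 146.1]
eef_rot: [[0.55, -0.835, -0.001], [-0.835, -0.55, 0.0], [-0.001, 0.001, -1.0]]
ft_force: [0.6, -0.5, 0.4]
finger_gap: 0.006
```

```bash
python3 - <<'E'
from h import *
s=robot.sense(); print(s["tool_pos"],s["eef_rot"].round(3),s["joint_positions"].round(),s["time_s"],s["ft_force"])
c=eyes.snapshot("wrist"); save(c,"w2.png")
for q,z in {"nut_top":101,"nut_mark":101,"worm_top":110,"handle_grip":97}.items():
    for d in tip_of("wrist",q)[:2]: print(q,round(d["score"],2),np.round(d["centre"]),ray(c,d["centre"],z).round(1))
p=s["tool_pos"]+22*s["eef_rot"][:,2]; q=c["K"]@(c["R"]@p+c["t"]); print("tip px",q[:2]/q[2],p)
E
```

```text
[602.72037119  28.49638123 146.07256737] [[ 0.55  -0.835 -0.001]
 [-0.835 -0.55   0.   ]
 [-0.001  0.001 -1.   ]] [  -6.   28.   -0.  103.    0.   49. -153.] 4.6333 [ 0.62886648 -0.474232    0.41126185]
handle_grip 0.47 [292. 302.] [603.4  36.8  97. ]
tip px [312.1250232  303.62687212] [602.69666017  28.49834698 124.07258023]
```

View pics/w2.png

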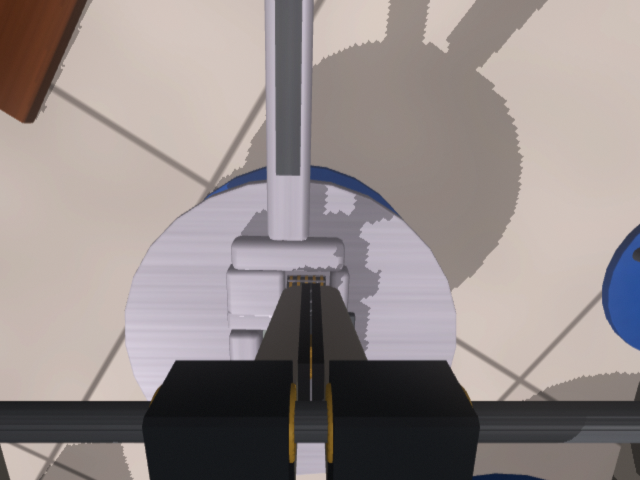

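The picture shows the worm at (306,283), with the tip just behind it and about 3 mm to the right. I'll correct that and feel downwards.

Request:
{"api": "servo_tool", "payload": {"motion": [[1,0.015,0.019,-0.04,0,0,0],[1,0,0,-0.04,0,0,0],[1,0,0,0,0,0,0],[1,0,0,-0.007,0,0,0],[1,0,0,-0.007,0,0,0],[1,0,0,0,0,0,0],[1,0,0,0,0,0,0]]}}

```text
time_s: 5.47
tool_pos: [605.3, 31.4, 132.6]
eef_rot: [[0.549, -0.836, 0.0], [-0.836, -0.549, 0.0], [0.0, -0.0, -1.0]]
ft_force: [0.2, -0.1, 0.2]
finger_gap: 0.007
```

Request:
{"api": "servo_tool", "payload": {"motion": [[1,0,0,-0.005,0,0,0],[1,0,0,-0.002,0,0,0],[1,0,0,0,0,0,0]]}}

```text
time_s: 5.72
tool_pos: [605.5, 31.3, 131.9]
eef_rot: [[0.548, -0.836, 0.001], [-0.836, -0.548, -0.0], [0.0, -0.0, -1.0]]
ft_force: [-1.0, 0.3, 2.7]
finger_gap: 0.005
```

Request:
{"api": "servo_tool", "payload": {"motion": [[1,0,0,-0.003,0,0,0],[1,0,0,0,0,0,0]]}}

```text
time_s: 5.88
tool_pos: [605.5, 31.3, 131.4]
eef_rot: [[0.548, -0.836, 0.001], [-0.836, -0.548, -0.0], [0.0, -0.001, -1.0]]
ft_force: [-1.1, 0.1, 4.1]
finger_gap: 0.001
```

Request:
{"api": "servo_tool", "payload": {"motion": [[1,0,0,-0.003,0,0,0],[1,0,0,0,0,0,0]]}}

```text
time_s: 6.05
tool_pos: [605.5, 31.2, 131.1]
eef_rot: [[0.548, -0.836, 0.001], [-0.836, -0.548, -0.0], [0.0, -0.001, -1.0]]
ft_force: [-1.3, 0.2, 6.1]
finger_gap: 0.005
```

Request:
{"api": "servo_tool", "payload": {"motion": [[1,0,0,-0.003,0,0,0],[1,-0.0085,0.013,0,0,0,0],[1,-0.0085,0.013,0,0,0,0],[1,-0.0085,0.013,0,0,0,0]]}}

```text
time_s: 6.38
tool_pos: [603.0, 35.1, 131.2]
eef_rot: [[0.547, -0.837, 0.004], [-0.837, -0.547, -0.002], [0.004, -0.002, -1.0]]
ft_force: [0.8, -4.1, 6.0]
finger_gap: 0.007
```

Request:
{"api": "servo_tool", "payload": {"motion": [[1,-0.0085,0.013,0,0,0,0],[1,-0.0085,0.013,0,0,0,0],[1,-0.0085,0.013,0,0,0,0]]}}

```text
time_s: 6.63
tool_pos: [599.3, 41.0, 131.2]
eef_rot: [[0.547, -0.837, 0.004], [-0.837, -0.547, -0.002], [0.004, -0.002, -1.0]]
ft_force: [1.3, -3.6, 6.4]
finger_gap: 0.003
```

```bash
python3 - <<'E'
from h import *
c=eyes.snapshot("wrist"); save(c,"w3.png",(150,420,180,480),2); save(c,"w3f.png")
E
```

```text
(no output)
```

View pics/w3.png

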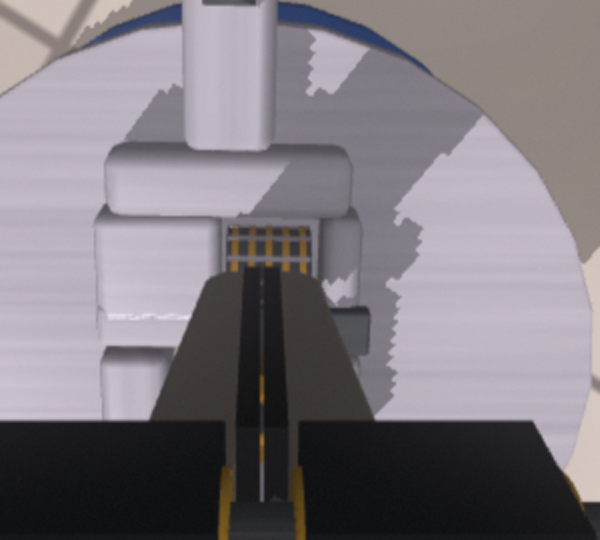

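Drag is about 4 N with 6.4 N down, so it is rolling. I'll finish this stroke and cycle.

Request:
{"api": "servo_tool", "payload": {"motion": [[1,-0.0085,0.013,0,0,0,0],[1,-0.0085,0.013,0,0,0,0]]}}

```text
time_s: 6.85
tool_pos: [596.8, 44.9, 131.2]
eef_rot: [[0.547, -0.837, 0.004], [-0.837, -0.547, -0.002], [0.004, -0.002, -1.0]]
ft_force: [1.8, -3.9, 5.7]
finger_gap: 0.005
```

Request:
{"api": "servo_tool", "payload": {"motion": [[1,0,0,0.03,0,0,0],[1,0.03,-0.046,0,0,0,0],[1,0.03,-0.046,0,0,0,0],[1,0,0,-0.026,0,0,0],[1,0,0,-0.006,0,0,0],[1,0,0,0,0,0,0]]}}

```text
time_s: 7.35
tool_pos: [605.5, 31.0, 130.6]
eef_rot: [[0.547, -0.837, 0.003], [-0.837, -0.547, -0.002], [0.003, -0.001, -1.0]]
ft_force: [1.2, -4.9, 8.3]
finger_gap: 0.004
```

Request:
{"api": "servo_tool", "payload": {"motion": [[1,-0.012,0.0184,0,0,0,0],[1,-0.012,0.0184,0,0,0,0],[1,-0.012,0.0184,0,0,0,0]]}}

```text
time_s: 7.6
tool_pos: [600.3, 39.1, 130.8]
eef_rot: [[0.547, -0.837, 0.003], [-0.837, -0.547, -0.002], [0.004, -0.002, -1.0]]
ft_force: [1.3, -4.6, 7.9]
finger_gap: 0.002
```

Request:
{"api": "servo_tool", "payload": {"motion": [[1,-0.012,0.0184,0,0,0,0],[1,-0.012,0.0184,0,0,0,0]]}}

```text
time_s: 7.77
tool_pos: [596.7, 44.8, 130.8]
eef_rot: [[0.547, -0.837, 0.003], [-0.837, -0.547, -0.002], [0.004, -0.002, -1.0]]
ft_force: [1.9, -3.6, 6.7]
finger_gap: 0.006
```

```bash
python3 - <<'E'
from h import *
c=eyes.snapshot("wrist"); a=cv2.imread("pics/w3f.png")[150:420,180:480]; b=c["color"][150:420,180:480,::-1]; save(c,"w4f.png")
cv2.imwrite("pics/w4.png",cv2.resize(np.hstack([a,b]),(800,360)))
for n in("top","scene"): save(eyes.snapshot(n),n+"4.png")
E
```

```text
(no output)
```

View pics/w4.png

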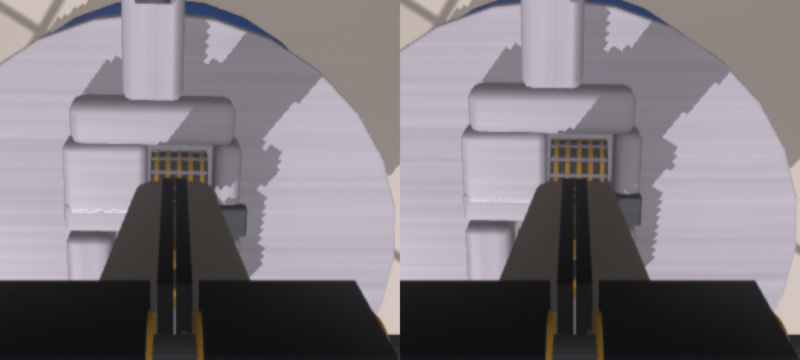

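The dark moving-jaw slider at right shifted in (246 to 241 px), so the jaw is closing at the expected rate. More strokes.

Request:
{"api": "servo_tool", "payload": {"motion": [[1,0,0,0.03,0,0,0],[1,0.03,-0.046,0,0,0,0],[1,0.03,-0.046,0,0,0,0],[1,0,0,-0.026,0,0,0],[1,0,0,-0.004,0,0,0],[1,0,0,0,0,0,0]]}}

```text
time_s: 8.42
tool_pos: [605.4, 30.9, 130.5]
eef_rot: [[0.547, -0.837, 0.002], [-0.837, -0.547, -0.002], [0.003, -0.001, -1.0]]
ft_force: [-0.6, -4.3, 9.1]
finger_gap: -0.0
```

Request:
{"api": "servo_tool", "payload": {"motion": [[1,-0.012,0.0184,0,0,0,0],[1,-0.012,0.0184,0,0,0,0],[1,-0.012,0.0184,0,0,0,0]]}}

```text
time_s: 8.67
tool_pos: [600.2, 38.6, 130.7]
eef_rot: [[0.547, -0.837, 0.003], [-0.837, -0.547, -0.003], [0.004, -0.001, -1.0]]
ft_force: [1.4, -5.2, 8.1]
finger_gap: 0.005
```

Request:
{"api": "servo_tool", "payload": {"motion": [[1,-0.012,0.0184,0,0,0,0],[1,-0.012,0.0184,0,0,0,0]]}}

```text
time_s: 8.83
tool_pos: [596.4, 44.0, 130.6]
eef_rot: [[0.547, -0.837, 0.003], [-0.837, -0.547, -0.003], [0.004, -0.001, -1.0]]
ft_force: [0.1, -5.6, 7.3]
finger_gap: 0.006
```

```bash
python3 - <<'E'
from h import *
c=eyes.snapshot("wrist"); save(c,"w5f.png"); g=lambda n:cv2.imread(n)
T=g("pics/w3f.png")[298:332,338:370]
for n in("w3f","w4f","w5f"):
    im=g(f"pics/{n}.png"); r=cv2.matchTemplate(im,T,cv2.TM_CCOEFF_NORMED); _,s,_,l=cv2.minMaxLoc(r)
    H=g("pics/w3f.png")[215:262,225:280]; r=cv2.matchTemplate(im,H,cv2.TM_CCOEFF_NORMED); _,s2,_,l2=cv2.minMaxLoc(r)
    print(n,round(s,2),l,round(s2,2),l2,"jaw rel",l[0]-l2[0])
E
```

```text
w3f 1.0 (338, 298) 1.0 (225, 215) jaw rel 113
w4f 0.91 (334, 290) 0.99 (224, 206) jaw rel 110
w5f 0.83 (334, 291) 0.98 (223, 209) jaw rel 111
```

Drag rose and the slider barely moved on the last stroke, so it may be snug. I'll lift back to see the nut.

Request:
{"api": "servo_tool", "payload": {"motion": [[1,0,0,0.05,0,0,0],[1,0.05,0.03,0.1,0,0,0],[1,-0.1,-0.07,0.1,0,0,0],[1,-0.1,-0.07,0,0,0,0],[1,-0.1,-0.07,0,0,0,0],[1,0,0,0,0,0,0]]}}

```text
time_s: 9.38
tool_pos: [554.7, 17.8, 166.8]
eef_rot: [[0.546, -0.838, -0.004], [-0.838, -0.546, -0.001], [-0.001, 0.003, -1.0]]
ft_force: [0.2, 0.0, -0.4]
finger_gap: 0.006
```

```bash
python3 - <<'E'
from h import *
s=robot.sense(); print(s["tool_pos"],s["time_s"])
c=eyes.snapshot("wrist"); save(c,"w6f.png")
for q,z in {"nut_top":101,"nut_mark":101,"worm_top":110,"handle_grip":97}.items():
    for d in tip_of("wrist",q)[:1]: print(q,round(d["score"],2),np.round(d["centre"]),ray(c,d["centre"],z).round(1))
E
```

```text
[554.65188103  17.84643498 166.82458873] 9.3833
nut_top 0.62 [320. 210.] [588.   77.6 101. ]
nut_mark 0.96 [339. 212.] [580.5  88.8 101. ]
worm_top 0.72 [257. 224.] [601.   34.6 110. ]
handle_grip 0.67 [ 12. 194.] [675.6 -62.   97. ]
```

View pics/w6f.png

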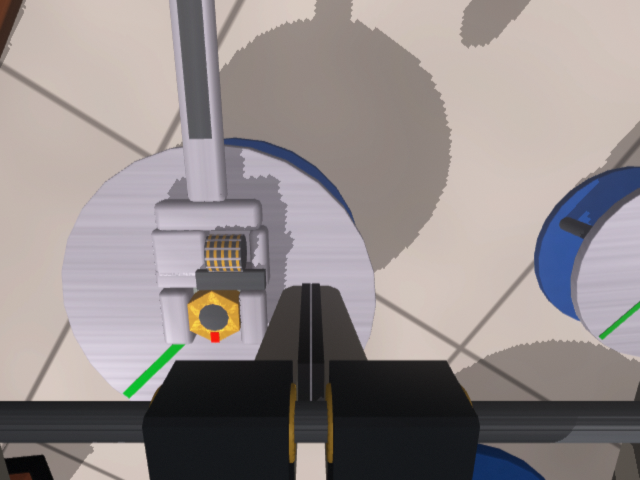

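```bash
python3 - <<'E'
from h import *
save(dict(color=cv2.imread("pics/w6f.png")[:,:,::-1]),"w6c.png",(190,360,140,290),3.5)
E
```

```text
(no output)
```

View pics/w6c.png

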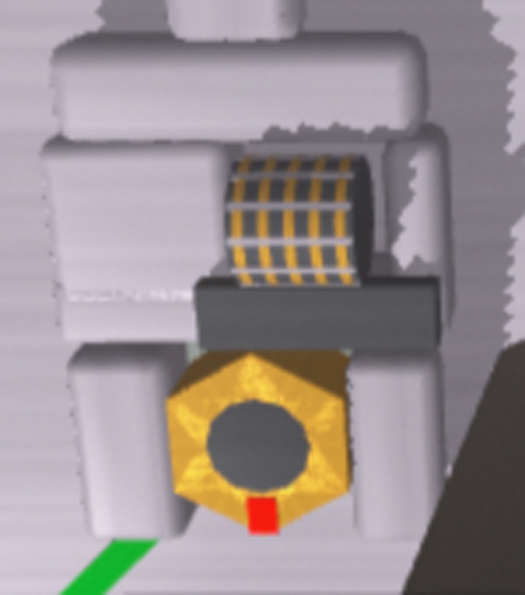

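Nearly closed, with roughly 1 mm of gap at the right jaw (crop x 349 to 355). One or two more strokes.

Request:
{"api": "servo_tool", "payload": {"motion": [[1,0.1,0.03,0,0,0,0],[1,0.1,0.03,0,0,0,0],[1,0.138,0.027,0,0,0,0],[1,0,0,-0.1,0,0,0],[1,0,0,-0.115,0,0,0],[1,0,0,0,0,0,0],[1,0,0,-0.018,0,0,0],[1,0,0,0,0,0,0]]}}

```text
time_s: 10.3
tool_pos: [608.5, 33.7, 132.5]
eef_rot: [[0.549, -0.836, -0.0], [-0.836, -0.549, 0.001], [-0.0, -0.0, -1.0]]
ft_force: [-0.3, 0.5, 0.5]
finger_gap: 0.003
```

Request:
{"api": "servo_tool", "payload": {"motion": [[1,-0.02,-0.018,0,0,0,0],[1,0,0,-0.007,0,0,0],[1,0,0,-0.005,0,0,0],[1,0,0,0,0,0,0]]}}

```text
time_s: 10.63
tool_pos: [605.0, 29.8, 131.4]
eef_rot: [[0.548, -0.836, -0.0], [-0.836, -0.548, -0.0], [0.0, 0.0, -1.0]]
ft_force: [-1.6, -0.3, 4.8]
finger_gap: 0.007
```

Request:
{"api": "servo_tool", "payload": {"motion": [[1,0,0,-0.006,0,0,0],[1,-0.012,0.0184,0,0,0,0],[1,-0.012,0.0184,0,0,0,0]]}}

```text
time_s: 10.88
tool_pos: [603.1, 32.8, 131.1]
eef_rot: [[0.547, -0.837, 0.004], [-0.837, -0.547, -0.003], [0.005, -0.001, -1.0]]
ft_force: [0.9, -4.5, 5.2]
finger_gap: 0.004
```

Request:
{"api": "servo_tool", "payload": {"motion": [[1,-0.012,0.0184,0,0,0,0],[1,-0.012,0.0184,0,0,0,0]]}}

```text
time_s: 11.05
tool_pos: [600.1, 39.0, 131.3]
eef_rot: [[0.547, -0.837, 0.005], [-0.837, -0.547, -0.002], [0.005, -0.003, -1.0]]
ft_force: [2.6, -3.5, 5.3]
finger_gap: 0.007
```

Request:
{"api": "servo_tool", "payload": {"motion": [[1,-0.012,0.0184,0,0,0,0]]}}

```text
time_s: 11.13
tool_pos: [598.3, 42.2, 131.2]
eef_rot: [[0.547, -0.837, 0.005], [-0.837, -0.547, -0.002], [0.004, -0.003, -1.0]]
ft_force: [2.2, -4.5, 5.1]
finger_gap: 0.007
```

Request:
{"api": "servo_tool", "payload": {"motion": [[1,0,0,0.03,0,0,0],[1,0.03,-0.046,0,0,0,0],[1,0.03,-0.046,0,0,0,0],[1,0,0,-0.026,0,0,0],[1,0,0,-0.005,0,0,0],[1,0,0,0,0,0,0]]}}

```text
time_s: 11.63
tool_pos: [606.7, 28.2, 130.2]
eef_rot: [[0.547, -0.837, 0.002], [-0.837, -0.547, -0.002], [0.003, -0.001, -1.0]]
ft_force: [0.3, -3.8, 7.6]
finger_gap: 0.005
```

Request:
{"api": "servo_tool", "payload": {"motion": [[1,-0.012,0.0184,0,0,0,0],[1,-0.012,0.0184,0,0,0,0]]}}

```text
time_s: 11.8
tool_pos: [604.4, 32.2, 130.8]
eef_rot: [[0.546, -0.838, 0.006], [-0.838, -0.546, -0.003], [0.006, -0.003, -1.0]]
ft_force: [3.3, -5.4, 7.2]
finger_gap: 0.005
```

Request:
{"api": "servo_tool", "payload": {"motion": [[1,-0.012,0.0184,0,0,0,0],[1,-0.012,0.0184,0,0,0,0]]}}

```text
time_s: 11.97
tool_pos: [600.8, 38.3, 130.8]
eef_rot: [[0.546, -0.837, 0.006], [-0.837, -0.547, -0.003], [0.005, -0.003, -1.0]]
ft_force: [3.4, -5.3, 6.9]
finger_gap: 0.002
```

Drag is now about 6.3 N against 7 N down, which is the slip limit of a stalled worm. I'll finish the stroke slightly firmer, then look.

Request:
{"api": "servo_tool", "payload": {"motion": [[1,-0.006,0.009,-0.003,0,0,0],[1,-0.012,0.0184,-0.002,0,0,0],[1,-0.012,0.0184,0,0,0,0]]}}

```text
time_s: 12.22
tool_pos: [597.2, 44.3, 130.6]
eef_rot: [[0.546, -0.838, 0.008], [-0.838, -0.546, -0.003], [0.007, -0.005, -1.0]]
ft_force: [4.0, -6.5, 8.7]
finger_gap: 0.002
```

Request:
{"api": "servo_tool", "payload": {"motion": [[1,0,0,0.05,0,0,0],[1,0,0,0.1,0,0,0.15],[0.6,-0.08,-0.06,0.1,0,0,0.155],[0.6,-0.08,-0.06,0,0,0,0.155],[0.6,-0.08,-0.06,0,0,0,0.155],[0.6,0,0,0,0,0,0]]}}

```text
time_s: 12.72
tool_pos: [555.1, 19.4, 165.7]
eef_rot: [[0.874, -0.485, -0.003], [-0.485, -0.874, -0.001], [-0.003, 0.002, -1.0]]
ft_force: [-1.1, -1.2, 0.5]
finger_gap: 0.272
```

```bash
python3 - <<'E'
from h import *
s=robot.sense(); print(s["tool_pos"],s["eef_rot"].round(3),s["joint_positions"].round(),s["time_s"])
c=eyes.snapshot("wrist"); save(c,"w7f.png")
for q,z in {"nut_top":101,"nut_mark":101,"worm_top":110,"handle_grip":97}.items():
    for d in tip_of("wrist",q)[:1]: print(q,round(d["score"],2),np.round(d["centre"]),ray(c,d["centre"],z).round(1))
d=tip_of("wrist","nut_top")
r,k=map(int,d[0]["centre"]) if d else (240,200)
r0=max(r-110,0);k0=max(k-90,0); save(c,"w7c.png",(r0,r0+170,k0,k0+180),3.5)
E
```

```text
[555.09477244  19.40300011 165.69711896] [[ 0.874 -0.485 -0.003]
 [-0.485 -0.874 -0.001]
 [-0.003  0.002 -1.   ]] [  -0.   23.   -7.  108.    3.   49. -127.] 12.7167
nut_top 0.97 [270. 197.] [587.3  76.2 101. ]
nut_mark 0.77 [294. 187.] [577.9  89.9 101. ]
worm_top 0.89 [219. 244.] [601.   34.7 110. ]
```

View pics/w7c.png

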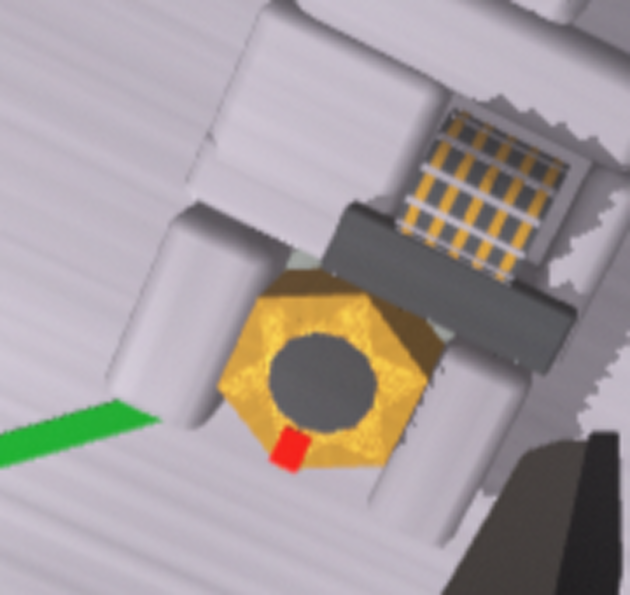

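Both jaw faces now lie against the nut's flats, and the mark still points away from the handle. Next I'll go over the handle, turning the tool so x points at the nut, with the fingers half open to straddle it.

Request:
{"api": "servo_tool", "payload": {"motion": [[0.6,0.04,-0.024,0,0,0,0.155],[0.6,0.04,-0.024,0,0,0,0.155],[0.6,0.04,-0.024,0,0,0,0.155],[0.6,0.04,-0.024,0,0,0,0.155],[0.6,0.04,-0.024,0,0,0,0.155],[0.6,0.04,-0.024,0,0,0,0.155],[0.6,0.04,-0.024,0,0,0,0.155],[0.6,0.04,-0.024,0,0,0,0.155],[0.6,0.04,-0.024,0,0,0,0.155],[0.6,0.04,-0.024,0,0,0,0.155]]}}

```text
time_s: 13.85
tool_pos: [618.1, -14.3, 165.9]
eef_rot: [[0.755, 0.656, -0.0], [0.656, -0.755, 0.0], [-0.0, -0.001, -1.0]]
ft_force: [0.7, 0.5, 0.3]
finger_gap: 0.399
```

Request:
{"api": "servo_tool", "payload": {"motion": [[0.6,0.04,-0.024,0,0,0,0.155],[0.6,0.04,-0.024,0,0,0,0.155],[0.6,0.04,-0.024,0,0,0,0.155],[0.6,0.04,-0.024,0,0,0,0.155],[0.6,0.04,-0.024,0,0,0,0.155],[0.6,0.04,-0.024,0,0,0,0.155],[0.6,0.04,-0.024,0,0,0,0.155],[0.6,0.04,-0.024,0,0,0,0.155],[0.6,0.04,-0.024,0,0,0,0.155],[0.6,0.04,-0.024,0,0,0,0.155]]}}

```text
time_s: 14.68
tool_pos: [678.1, -50.4, 165.7]
eef_rot: [[-0.354, 0.935, -0.001], [0.935, 0.354, 0.0], [0.001, -0.0, -1.0]]
ft_force: [-0.4, 0.9, 0.3]
finger_gap: 0.396
```

Request:
{"api": "servo_tool", "payload": {"motion": [[0.6,0.01,-0.02,0,0,0,0.155],[0.6,0,-0.02,0,0,0,0.13],[0.6,0,0,0,0,0,0],[0.6,0,0,0,0,0,0]]}}

```text
time_s: 15.02
tool_pos: [679.1, -56.5, 165.6]
eef_rot: [[-0.545, 0.838, -0.001], [0.838, 0.545, 0.001], [0.001, -0.0, -1.0]]
ft_force: [0.4, 0.5, 0.5]
finger_gap: 0.401
```

```bash
python3 - <<'E'
from h import *
s=robot.sense(); print(s["tool_pos"],s["eef_rot"].round(3),s["joint_positions"].round(),s["time_s"],s["finger_gap"],s["ft_force"])
for cam in("wrist","scene","top"):
  c=eyes.snapshot(cam)
  if cam=="wrist": save(c,"w8.png")
  for q,z in {"nut_top":101,"nut_mark":101,"worm_top":110,"handle_grip":97}.items():
    for d in tip_of(cam,q)[:2]: print(cam,q,round(d["score"],2),np.round(d["centre"]),ray(c,d["centre"],z).round(1))
E
```

```text
[679.12597716 -56.54871014 165.6150406 ] [[-0.545  0.838 -0.001]
 [ 0.838  0.545  0.001]
 [ 0.001 -0.    -1.   ]] [ 27.  40. -38.  88.  27.  61.  15.] 15.0167 0.4013150577521571 [0.38132932 0.48414866 0.53725102]
wrist worm_top 0.93 [ 31. 276.] [600.4  37.  110. ]
wrist handle_grip 0.69 [269. 304.] [677.6 -59.3  97. ]
scene nut_top 0.97 [242. 225.] [ 380.4 -141.8  101. ]
scene nut_top 0.69 [156. 316.] [197.2 291.7 101. ]
scene nut_mark 0.67 [146. 320.] [155.7 349.2 101. ]
scene nut_mark 0.64 [234. 230.] [ 364.2 -118.   101. ]
scene worm_top 0.85 [244. 370.] [604.7  32.7 110. ]
scene handle_grip 0.78 [293. 366.] [684.5 -72.4  97. ]
top nut_top 0.87 [197. 296.] [596.1  78.  101. ]
top nut_top 0.83 [307. 376.] [ 325.5 -108.1  101. ]
top nut_mark 0.67 [347. 217.] [238.5 268.6 101. ]
top nut_mark 0.57 [207. 289.] [571.4  95.6 101. ]
top worm_top 0.98 [194. 315.] [599.6  31.8 110. ]
top handle_grip 0.67 [165. 351.] [674.5 -58.2  97. ]
top handle_grip 0.26 [248. 194.] [476.3 325.9  97. ]
```

View pics/w8.png

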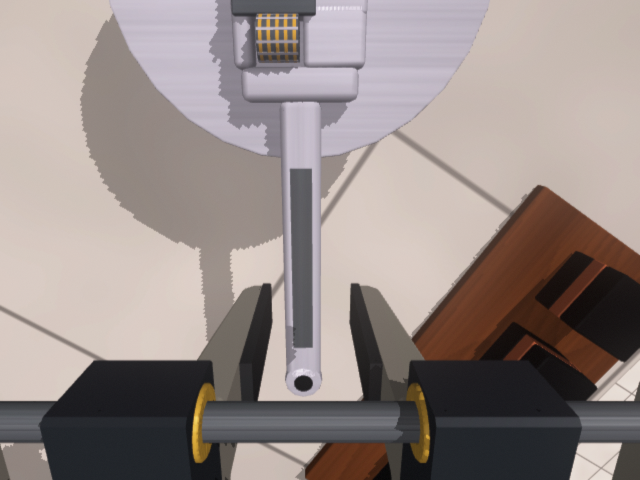

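The handle runs down the picture at column 303, the fingers straddle it at 268 and 352, and the rack is well to the right. I'll nudge about 3 mm left and go down.

Request:
{"api": "servo_tool", "payload": {"motion": [[0.6,-0.0155,-0.01,0,0,0,0],[0.6,0,0,-0.06,0,0,0],[0.6,0,0,-0.06,0,0,0],[0.6,0,0,-0.06,0,0,0],[0.6,0,0,-0.06,0,0,0],[0.6,0,0,-0.06,0,0,0],[0.6,0,0,-0.06,0,0,0],[0.6,0,0,-0.06,0,0,0],[0.65,0,0,0,0,0,0],[0.7,0,0,0,0,0,0]]}}

```text
time_s: 16.6
tool_pos: [676.4, -58.2, 102.4]
eef_rot: [[-0.549, 0.836, -0.001], [0.836, 0.549, 0.0], [0.001, -0.001, -1.0]]
ft_force: [-1.0, 0.6, 0.1]
finger_gap: 0.314
```

Request:
{"api": "servo_tool", "payload": {"motion": [[0.7,-0.0644,-0.0396,0,0,0,-0.089],[0.7,-0.067,-0.035,0,0,0,-0.089],[0.7,-0.0693,-0.0303,0,0,0,-0.089],[0.7,-0.0712,-0.0254,0,0,0,-0.089],[0.7,-0.0728,-0.0203,0,0,0,-0.089],[0.7,0,0,0,0,0,0]]}}

```text
time_s: 17.1
tool_pos: [624.4, -81.1, 104.2]
eef_rot: [[-0.227, 0.974, 0.001], [0.974, 0.227, -0.001], [-0.001, 0.001, -1.0]]
ft_force: [-0.5, 0.2, 0.1]
finger_gap: 0.304
```

```bash
cat > nut.py <<'E'
from h import *
s=robot.sense(); p=s["tool_pos"]; print(p,s["time_s"],s["ft_force"].round(1)); d=p[:2]-[586.5,77]; print("tool ang",np.degrees(np.arctan2(d[1],d[0])),np.hypot(*d), "yaw",np.degrees(np.arctan2(s["eef_rot"][1,0],s["eef_rot"][0,0])))
import sys
for cam in("wrist","scene","top"):
  c=eyes.snapshot(cam); save(c,cam+sys.argv[1]+".png")
  for q,z in {"nut_top":101,"nut_mark":101,"worm_top":110,"handle_grip":97}.items():
    for d in tip_of(cam,q)[:3]:
      w=ray(c,d["centre"],z)
      if abs(w[0]-600)<110 and abs(w[1])<130: print(cam,q,round(d["score"],2),np.round(d["centre"]),w.round(1),"ang",np.degrees(np.arctan2(w[1]-77,w[0]-586.5)).round(1))
E
python3 nut.py 9
```

```text
[624.42415078 -81.06273601 104.17060087] 17.1 [-0.5  0.2  0.1]
tool ang -76.5080047122938 162.54866879861314 yaw 103.13343561487503
scene nut_top 0.63 [238. 379.] [593.1  72.2 101. ] ang -36.0
scene worm_top 0.65 [240. 366.] [590.8  37.4 110. ] ang -83.8
scene handle_grip 0.89 [284. 340.] [636.8 -85.7  97. ] ang -72.8
top nut_top 0.81 [197. 297.] [594.5  75.4 101. ] ang -11.5
top nut_mark 0.48 [201. 288.] [586.8  96.7 101. ] ang 89.2
top worm_top 0.57 [198. 314.] [589.3  34.7 110. ] ang -86.2
top handle_grip 0.79 [182. 360.] [629.9 -78.8  97. ] ang -74.4
```

Request:
{"api": "servo_tool", "payload": {"motion": [[0.7,-0.0741,-0.0152,-0.003,0,0,-0.089],[0.7,-0.0749,-0.01,-0.003,0,0,-0.089],[0.7,-0.0754,-0.0047,-0.003,0,0,-0.089],[0.7,-0.0756,0.0005,-0.003,0,0,-0.089],[0.7,0,0,0,0,0,0]]}}

```text
time_s: 18.27
tool_pos: [580.1, -85.3, 102.5]
eef_rot: [[0.05, 0.999, 0.002], [0.999, -0.05, -0.001], [-0.001, 0.003, -1.0]]
ft_force: [1.1, 0.1, 1.1]
finger_gap: 0.301
```

```bash
python3 nut.py 10; python3 - <<'E'
from h import *
a=cv2.imread("pics/scene10.png")[195:285,325:435]; b=cv2.imread("pics/top10.png")[155:255,250:350]
cv2.imwrite("pics/v10.png",np.hstack([cv2.resize(a,(440,360),interpolation=2),cv2.resize(b,(360,360),interpolation=2)]))
E
```

```text
[580.14663198 -85.27368148 102.5399938 ] 18.2667 [1.1 0.1 1.1]
tool ang -92.24210937198428 162.39800795507503 yaw 87.14684040298211
wrist handle_grip 0.75 [318. 317.] [583.8 -84.6  97. ] ang -91.0
wrist handle_grip 0.59 [  0. 278.] [576.1  36.6  97. ] ang -104.4
scene nut_top 0.65 [237. 380.] [593.8  77.  101. ] ang -0.4
scene nut_mark 0.62 [234. 384.] [592.1  90.9 101. ] ang 67.9
scene nut_mark 0.51 [276. 315.] [ 590.9 -100.3  101. ] ang -88.6
scene worm_top 0.9 [241. 362.] [584.6  30.8 110. ] ang -92.3
scene handle_grip 0.69 [276. 316.] [590.3 -97.4  97. ] ang -88.7
top nut_top 0.98 [198. 294.] [592.2  82.2 101. ] ang 42.6
top nut_mark 0.56 [203. 292.] [581.2  88.  101. ] ang 116.0
top handle_grip 0.65 [201. 361.] [582.3 -81.6  97. ] ang -91.5
```

View pics/v10.png

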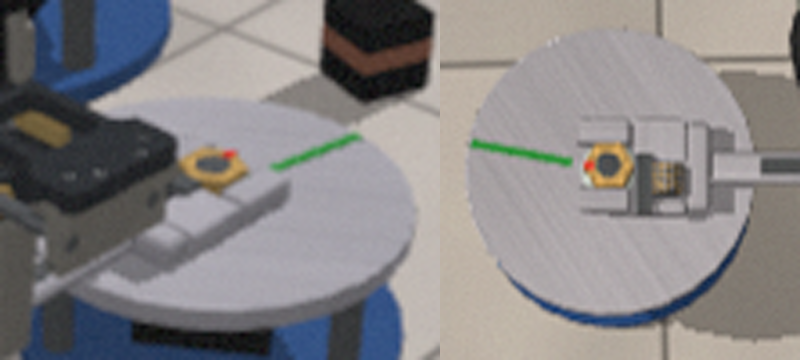

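Left: the mark (230,155) is just short of the green line. Right: the handle now points right, the mark is at left, and the green line still lies about 10° clockwise of it. I'll measure the line and handle angles.

```bash
cat > ang.py <<'E'
from h import *
import sys
def cen(m): r,c=np.nonzero(m); return [r.mean(),c.mean()]
for cam in("top","scene"):
    c=eyes.snapshot(cam); im=c["color"].astype(int)
    q=np.array(c["K"])@(np.array(c["R"])@[586.5,77,92]+c["t"]); u,v=(q[:2]/q[2]).astype(int)
    W=50; s=im[v-W:v+W,u-W:u+W]; R,G,B=s[...,0],s[...,1],s[...,2]
    r_,c_=np.nonzero((G>R+50)&(G>B+40)); P=np.array([ray(c,[a+v-W,b+u-W],84)[:2] for a,b in zip(r_,c_)])
    k=np.linalg.norm(P-[586.5,77],axis=1)<110; P=P[k]
    d=np.linalg.svd(P-P.mean(0))[2][0]; d*=np.sign(d@(P.mean(0)-[586.5,77]))
    print(cam,len(P),"green dir",np.degrees(np.arctan2(d[1],d[0])).round(1),"mean",P.mean(0).round(1))
    m=(R>G+90)&(R>B+70)&(G<110); r_,c_=np.nonzero(m)
    if len(r_):
        M=np.array([ray(c,[a+v-W,b+u-W],101)[:2] for a,b in zip(r_,c_)]); M=M[np.linalg.norm(M-[586.5,77],axis=1)<25]
        print(" red",len(M),M.mean(0).round(1) if len(M) else 0)
    m=(R>B+60)&(G>B+30)&(R<G+90); r_,c_=np.nonzero(m)
    N=np.array([ray(c,[a+v-W,b+u-W],100)[:2] for a,b in zip(r_,c_)]); N=N[np.linalg.norm(N-[586.5,77],axis=1)<25]; 
    if len(N): print(" brass",len(N),N.mean(0).round(1), "bbox mid",((N.min(0)+N.max(0))/2).round(1))
E
python3 ang.py
```

```text
top 51 green dir 77.4 mean [599.8 136. ]
 red 6 [586.9  89.6]
 brass 89 [586.4  75.4] bbox mid [586.8  76.3]
scene 32 green dir 77.5 mean [600.2 145.1]
 red 3 [586.1  91.2]
 brass 65 [586.7  76. ] bbox mid [586.1  78. ]
```

Request:
{"api": "servo_tool", "payload": {"motion": [[0.7,-0.0754,0.0055,0,0,0,-0.089],[0.7,-0.0748,0.0108,0,0,0,-0.089],[0.7,-0.055,0.011,0,0,0,-0.07],[0.7,0,0,0,0,0,0],[0.7,0,0,0,0,0,0]]}}

```text
time_s: 19.53
tool_pos: [548.9, -81.2, 101.6]
eef_rot: [[0.239, 0.971, -0.001], [0.971, -0.239, -0.001], [-0.001, -0.001, -1.0]]
ft_force: [-0.3, 0.9, -0.1]
finger_gap: 0.299
```

```bash
python3 ang.py; python3 nut.py 11 | head -12
```

```text
top 50 green dir 77.6 mean [599.7 135.4]
 red 6 [589.3  89.6]
 brass 85 [586.6  75.5] bbox mid [588.1  75.1]
scene 36 green dir 77.8 mean [599.6 141.9]
 red 3 [588.7  90.1]
 brass 68 [587.2  76.1] bbox mid [586.4  77.4]
[549.34730198 -81.29429714 101.47460259] 19.6333 [ 0.  -0.2 -0.4]
tool ang -103.20861308289693 162.59584090008775 yaw 76.12613165430845
wrist handle_grip 0.87 [320. 316.] [552.8 -81.3  97. ] ang -102.0
scene nut_top 0.56 [238. 376.] [589.9  68.4 101. ] ang -68.4
scene nut_mark 0.49 [233. 387.] [594.9  97.1 101. ] ang 67.4
scene worm_top 0.92 [237. 356.] [568.6  34.1 110. ] ang -112.6
top nut_top 0.82 [203. 294.] [581.5  81.6 101. ] ang 137.0
top nut_mark 0.59 [200. 288.] [587.3  97.9 101. ] ang 87.8
top worm_top 0.63 [204. 313.] [574.4  35.4 110. ] ang -106.2
top handle_grip 0.25 [208. 312.] [568.1  39.4  97. ] ang -116.0
```

Mark at about 79° (handle −102°) against the line at 77.6°, within 2°. I'll let go, lift and back off for a final look.

Request:
{"api": "servo_tool", "payload": {"motion": [[0.5,0,0,0,0,0,0],[0.45,0,0,0,0,0,0],[0.45,0,0,0,0,0,0],[0.45,0,0,0.1,0,0,0],[0.45,0,0,0.2,0,0,0],[0.45,0,0,0.2,0,0,0],[0.45,0,0,0.2,0,0,0],[0.45,0,0,0.1,0,0,0],[0.45,0,-0.1,0,0,0,0],[0.45,0,0,0,0,0,0]]}}

```text
time_s: 21.22
tool_pos: [549.7, -98.7, 222.7]
eef_rot: [[0.244, 0.97, 0.002], [0.97, -0.244, -0.002], [-0.002, 0.003, -1.0]]
ft_force: [-0.3, -1.4, -0.1]
finger_gap: 0.553
```

```bash
python3 ang.py; python3 nut.py 12; python3 - <<'E'
from h import *
a=cv2.imread("pics/wrist12.png")
cv2.imwrite("pics/v12.png",a)
E
```

```text
top 49 green dir 77.6 mean [599.8 136. ]
 red 6 [589.3  89.6]
 brass 85 [586.5  75.2] bbox mid [586.9  75.1]
scene 36 green dir 77.8 mean [599.6 141.9]
 red 3 [588.7  90.1]
 brass 66 [587.   76.1] bbox mid [586.4  77.5]
[548.66344536 -96.51125971 221.00786128] 21.3167 [-1.4  0.6 -0.6]
tool ang -102.301570437206 177.58874433423009 yaw 75.98301426089556
wrist nut_top 0.44 [ 27. 289.] [569.6  38.7 101. ] ang -113.8
wrist worm_top 0.98 [ 26. 287.] [568.9  37.9 110. ] ang -114.2
wrist handle_grip 0.75 [218. 308.] [551.9 -80.6  97. ] ang -102.4
scene nut_top 0.69 [236. 377.] [585.7  74.7 101. ] ang -108.9
scene nut_mark 0.55 [236. 385.] [598.2  85.6 101. ] ang 36.3
scene worm_top 0.67 [238. 359.] [575.5  34.4 110. ] ang -104.5
scene handle_grip 0.9 [265. 308.] [552.6 -82.6  97. ] ang -102.0
top nut_top 0.83 [198. 294.] [592.7  82.9 101. ] ang 43.9
top nut_mark 0.41 [200. 290.] [589.4  91.  101. ] ang 78.4
top worm_top 0.73 [205. 313.] [573.7  36.7 110. ] ang -107.6
top handle_grip 0.82 [215. 361.] [549.5 -79.5  97. ] ang -103.3
```

View pics/v12.png

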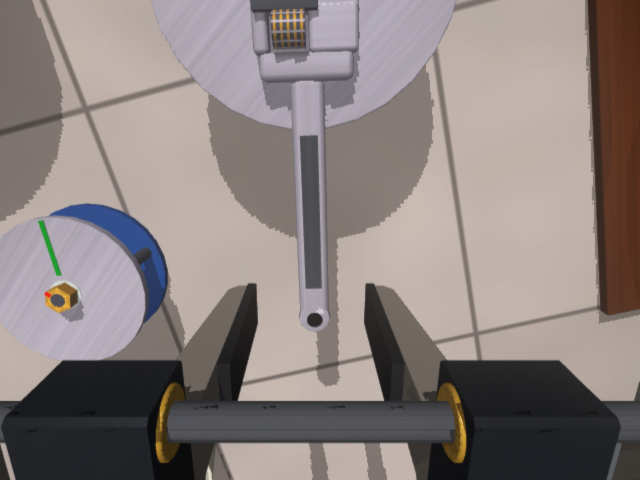

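The wrench lies flat and free on the plate, with its handle at about −102.4° and the worm 42 mm from the nut's axis. The fingers are well clear, so I'll hand in.

```bash
python3 -c "
from bench import hand_in
print(hand_in())"
```

```text
the job is handed in; nothing more can be done
None
```

The jaw is closed on the nut, the nut is turned to the green line, and the job is handed in at about 21 s on the robot's clock. No verdict was reported.

- **Closing the jaw:** I rolled the worm with five fingertip strokes at roughly 5–9 N, until it stalled and slipped under the finger. In a close-up crop the jaw then looked snug, with the red mark still pointing away from the handle. Snugness rests on that look and the stall; I could not measure the jaw opening directly.
- **Turning the nut:** I straddled the handle with the fingers part open and swung it about 46° clockwise.
- **Last checks:**
  - The red mark is at about 79–80° and the green line at 77.6°, so about 2° short, inside the 8° allowed.
  - The handle is at about −102.4°, against −102.4° for exact alignment.
  - The worm is about 42 mm from the nut's axis by the wrist camera.
  - The wrench looks flat and at rest, and the gripper is clear of everything.
- **Disagreements:** The networks' nut and mark points from the two distant cameras scattered by up to about 10 mm or more. For the mark angle I used colour measurements instead. I did not measure the specimens and crucible again at the end, but the arm never went near them.

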